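# Open the stuck sample jar

### The arm

A 7-joint arm with a two-finger parallel gripper is mounted at the origin on the work surface. World frame = base frame: x ahead of the robot, y to its left, z up, the work surface at z = 0. Lengths are in mm, angles in rad, forces in N, time in s.
With the tool pointing down it reaches from about 425 to 925 mm from the base axis. Payload 6.8 kg.
Tool frame: the origin (TCP) lies at the very end of the fingers, on their centre line; the grasp point (between the pads) lies tcp_to_grasp behind it (tcp_to_grasp is the distance from the TCP to the grasp point, in mm); z points along the fingers, y is the direction in which the jaws open and shut (so a half turn about z gives the same grasp; the last joint's range is limited). The gripper opens to 85 mm and grips with 20 to 120 N. Pads are 22 mm wide; open, the fingers measure 114 mm over their backs; the gripper's body (76 mm by 85 mm) begins 54 mm behind the grasp point. The pads swing forward as they close: fully open they stand 13 mm farther back than shut.
Start: joints at [1.024, 0.477, 0.022, 1.555, -0.011, 1.109, -0.083], TCP at [286.787, -611.065, 231.308] pointing down, gripper open.
Joint ranges: [-2.96, 2.96], [-0.34, 2.1], [-1.41, 1.46], [0.24, 2.44], [-1.37, 4.51], [0.17, 1.92], [-2.96, 2.96]. Speed limits (rad/s): [2.39, 2.39, 3.14, 3.14, 3.14, 3.14, 3.14].

### API

Orientations are given as a unit quaternion [w, x, y, z].
In Python, from station import * gives the robot as it stands. The module is installed in compiled form; this text tells all that it offers.
- The arm moves only by the tool servo_tool, never from a script. Its argument "rows" is one flat list of numbers, 6 for each row, row after row: the shift along the tool's x, y, z in units of 1 m (1.0 is 1 m), then the turn, a rotation vector about the tool's x, y, z in units of 180 degrees (1.0 is 180 degrees). In form: [x, y, z, ax, ay, az, x, y, z, ax, ay, az, ...]. A call has 1 to 20 rows; each row is the pose to reach, as a shift and turn from the pose measured when the call began, along the tool's axes at that moment, turning the shorter way round; what a row does not reach only later rows make up. A row lasts 1/10 s, in which the tool goes at most 50 mm and 8.59 degrees, less where a joint would pass 70% of its speed; a pose out of reach is approached as far as the arm can. A call with a number of a shift or a turn outside -1 to 1 is refused whole. A call with a gripper value outside its range is refused whole. "gripper" is the gripper command: -1 is shut, 1 is fully open, values between are in proportion, set as the call begins (left out, the last holds). The fingers move at their own pace and stop on an object; "grip_force" is the grip in N (left out, the last holds). Time passes only in rows, so rows that repeat a pose let the fingers close. It gives the time, the measured TCP pose, the force and the opening at its end, in the units of the state.
- get_obs(): the state, without advancing time (a new reading comes with each control period).
- snapshot(name): name is "side" or "top"; returns the picture (420x560x3 uint8, red, green, blue); there is no depth.
- get_calibration(name): a dict with "fx", "fy", "cx", "cy" (pixels), "position" and "orientation" of the camera in the world. Camera axes: x right, y up, looking along -z (the intrinsics and any distortion apply to the point x, -y, -z); pixel columns grow to the right and rows downward; lengths in mm; the calibration is good to about 2 mm. A picture is of the moment at which its call begins. get_calibration takes no time and is no camera call.
- hand_in(): hands the job in, once; it reports no verdict.
Trained networks look in the newest picture that a camera, given by its name, has taken for a name from the list of things; names that differ only in an ending like _2 or _b are one class to them, and where a whole thing is asked for, a point or a joint stands for the part that bears it (a point fixed in the world has none). Each returns a list of dicts, best first, with "conf" (0 to 1); they miss things now and then, are a little off and sometimes report something else, mostly with a low value. They report only what shows in the picture. A call takes as long as a camera call. They do not tell look-alikes from the thing itself.
- find_in(camera, query): "point" ([x, y, z] in mm, in world coordinates, good to about 4 mm: the middle of the surface that is visible of it).
- trace(camera, query): "mask" (420x560 bool, what is visible of it).
- tip_of(camera, query): "point" ([x, y, z] in mm, in world coordinates, good to about 4 mm: a listed point, or the origin of a listed thing).
The state is a dict: "clock": time; "q": joint angles; "qvel": joint speeds; "effort": joint torques, N m; "tool_pos": TCP position; "tcp_rot": TCP orientation; "ft_force": force on the tool from outside, world axes, zero at the start; "ft_torque": the same for the moment, N m; "gripper_width": opening from 0.0 (shut) to 1.0 (fully open).
Only numpy, scipy, OpenCV 4.12 (cv2) and the standard library are available. Lean on these libraries where they do the work, as an engineer would, in place of code of your own. Each camera call takes 0.05 s, during which the arm holds its last target. There are 200 camera calls.

### The job

The cap of the wide-mouthed amber jar on the optical table has stuck. Grip it, break it loose with a firm twist anticlockwise (seen from above) and keep turning until it is free, about a fifth of a turn in all, then lift it straight off and set it down, right way up, in the shallow metal tray. Do not drop it, and leave the narrow-necked bottle alone.

Things in the scene. Friction and masses are not known exactly. Their poses are not given: they have to be found in the camera images.
- cap: Round black ribbed cap, 54 mm wide, 34 mm tall, 50 g; grip it any way round. Origin: centre of its underside; z up; a thin grey line on top marks x. The seal holds it with about 0.5 N m for the first 25 degrees anticlockwise, then it turns freely; lugs stop it lifting until turned 50 degrees; end stop at 90: turn 70. It cannot turn clockwise. Lifts straight up, 1 mm play, clear after 20 mm.
- jar: Wide-mouthed amber jar, 68 mm across, held fast in a black round clamp stand (100 mm across) bolted to the table: it does not move or turn. Origin: on the table, on the jar's axis; z up. The cap's underside sits 86 mm above it, its top 120 mm; the cap's x axis lies along the jar's x axis while closed.
- tray: Shallow square aluminium tray, fixed, 170 by 170 mm, floor 4 mm above the table, rim 8 mm above the table and 4 mm thick. Origin: centre of its underside, on the table; x and y along its sides.
- bottle: Amber bottle in a like clamp stand, to be left alone: 58 mm across, narrow neck with a 29 mm cap, 140 mm tall. Fixed. Origin: on the table, on its axis.
Things that resemble listed ones, but are neither listed nor needed, are in the scene too. Leave any purple or turquoise look-alike of the cap alone.

How it is judged:
By the outcome, as a careful person would: the job done as asked, in the order asked, and still so for the second after the job is handed in, with the robot touching nothing.
It also fails if it takes over 42 s, if anything falls off the work surface, if the arm or the gripper's body presses on something with over 40 N, if the wrist force passes 120 N, or if a joint passes its speed limit or range.

## Working session

There is one attempt and no reset: what is moved stays moved. The work goes in short steps, Python scripts to look and compute and a tool call to move; the robot and the scene stay as the last step left them, time stands still between calls to the robot, and variables do not carry over. Pictures are saved under pics/ and viewed, about 8 in all and at most 12, crops included, and the job is handed in when it is done.

Besides the shell and the picture viewer there is one more tool, called by a JSON object that holds its "op" and its "data". servo_tool: Moves the arm, as the interface text tells. Its arguments: {"type":"object","properties":{"rows":{"type":"array"},"gripper":{"type":"number"},"grip_force":{"type":"number"}},"required":["rows"]}

```bash
mkdir -p pics; python3 - <<'E'
from station import *
import cv2,numpy as np
o=get_obs();print({k:np.round(v,3).tolist() for k,v in o.items()})
try: print(tcp_to_grasp)
except Exception as e: print(e)
ims=[]
for c in("side","top"):
    im=snapshot(c);cv2.imwrite(f"pics/{c}0.png",im[:,:,::-1]);k=get_calibration(c);print(c,k)
    for q in("cap","jar","tray","bottle"):
        print(q,[(np.round(d["point"]).tolist(),round(d["conf"],2)) for d in tip_of(c,q)][:4],[(np.round(d["point"]).tolist(),round(d["conf"],2)) for d in find_in(c,q)][:4])
E
```

```text
{'clock': 0.0, 'q': [1.024, 0.478, 0.022, 1.556, -0.011, 1.109, -0.083], 'qvel': [0.001, 0.001, -0.002, -0.001, 0.0, -0.003, -0.0], 'effort': [-0.001, -59.645, 1.608, -28.12, 0.013, 0.009, 0.0], 'tool_pos': [286.516, -610.508, 230.348], 'tcp_rot': [-0.001, 0.976, 0.218, -0.0], 'ft_force': [-0.544, -0.672, 0.032], 'ft_torque': [-0.035, 0.013, -0.009], 'gripper_width': 0.999}
18.700000000000003
side {'fx': 453.8365621503512, 'fy': 453.8365621503512, 'cx': 278.3553382918521, 'cy': 210.25326093658555, 'position': array([349.15199182, 799.38549883, 573.6472858 ]), 'orientation': array([-0.08557432, -0.05612261,  0.48466879,  0.86869065])}
cap [([501.0, -222.0, 88.0], 0.96), ([634.0, -222.0, -1.0], 0.85), ([371.0, -219.0, -2.0], 0.57)] [([629.0, -208.0, 22.0], 0.83), ([372.0, -197.0, 25.0], 0.61), ([498.0, -202.0, 112.0], 0.6)]
jar [([502.0, -226.0, 1.0], 0.58)] [([492.0, -195.0, 37.0], 0.85)]
tray [([594.0, -25.0, -0.0], 0.87)] [([596.0, -16.0, 4.0], 0.95)]
bottle [([492.0, 238.0, -2.0], 0.82)] [([488.0, 261.0, 42.0], 0.95)]
top {'fx': 415.0956856723739, 'fy': 415.0956856723739, 'cx': 273.2130664574953, 'cy': 202.9275504842128, 'position': array([409.36843026,  16.20476818, 941.05532406]), 'orientation': array([ 0.70880228,  0.02854636, -0.0433842 , -0.70349289])}
cap [([501.0, -223.0, 85.0], 0.86), ([631.0, -223.0, 1.0], 0.86), ([367.0, -219.0, -2.0], 0.75)] [([632.0, -222.0, 36.0], 0.97), ([501.0, -221.0, 120.0], 0.84), ([366.0, -217.0, 33.0], 0.64)]
jar [([503.0, -226.0, 1.0], 0.84)] [([490.0, -204.0, 33.0], 0.72), ([486.0, 229.0, 38.0], 0.19)]
tray [([595.0, -22.0, -1.0], 0.75), ([502.0, -223.0, 85.0], 0.31)] [([592.0, -23.0, 1.0], 0.67)]
bottle [([496.0, 244.0, -1.0], 0.74)] [([487.0, 231.0, 37.0], 0.86)]
```

View pics/top0.png

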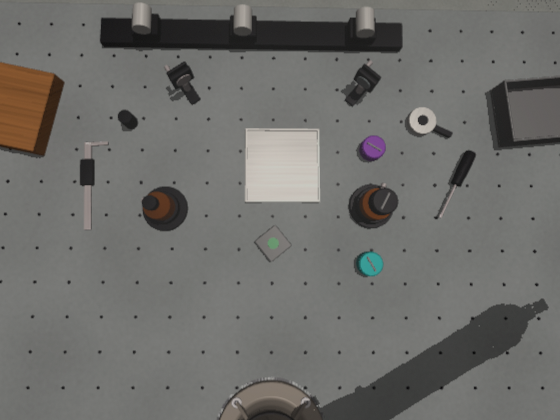

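View pics/side0.png

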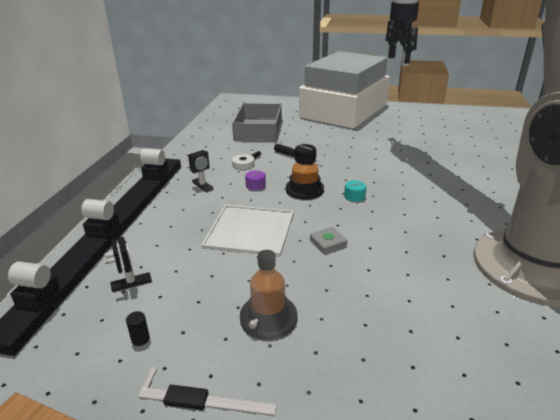

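The top view shows the jar's black cap at about (385,200), with the purple look-alike at (373,147) and the turquoise one at (371,264). The tray is at (283,165). In the side view the cap is at (305,155). I'll refine the cap centre from its silhouettes.

```bash
cat > h.py <<'E'
from station import *
import cv2,numpy as np
from scipy.spatial.transform import Rotation as R
from scipy.optimize import minimize
def rot(q): return R.from_quat(np.r_[q[1:],q[0]])
def proj(c,P):
    k=get_calibration(c);p=rot(k["orientation"]).inv().apply(np.atleast_2d(P)-k["position"])
    return np.c_[k["cx"]+k["fx"]*p[:,0]/-p[:,2],k["cy"]-k["fy"]*p[:,1]/-p[:,2]]
def sil(c,x,y,z):
    t=np.linspace(0,2*np.pi,60);P=np.vstack([np.c_[x+27*np.cos(t),y+27*np.sin(t),0*t+h] for h in(z,z+34)])
    m=np.zeros((420*8,560*8),np.uint8);cv2.fillConvexPoly(m,cv2.convexHull(np.int32(8*proj(c,P)+4)),1)
    return cv2.resize(m*255.,(560,420),interpolation=cv2.INTER_AREA)/255
def shift(target):
    o=get_obs();return np.round(rot(o["tcp_rot"]).inv().apply(np.array(target)-o["tool_pos"])/1000,4)
def fitcap(c,guess):
    snapshot(c);ms=trace(c,"cap");u=proj(c,np.array(guess)+[0,0,17])[0]
    print(c,[(round(d["conf"],2),np.argwhere(d["mask"]).mean(0)[::-1].round().tolist()) for d in ms],u.round())
    return min(ms,key=lambda d:np.linalg.norm(np.argwhere(d["mask"]).mean(0)[::-1]-u))["mask"].astype(float)
E
python3 - <<'E'
from h import *
g=[501,-223,86];M={c:fitcap(c,g) for c in("top","side")}
for cs in(["top"],["side"],["top","side"]):
    r=minimize(lambda p:sum(np.abs(sil(c,p[0],p[1],86)-M[c]).sum() for c in cs),g[:2],method="Nelder-Mead",options=dict(initial_simplex=[[501,-223],[506,-223],[501,-218]],maxiter=60))
    print(cs,r.x,r.fun,[M[c].sum() for c in cs])
print(shift([501,-223,180]))
E
```

```text
top [(0.97, [372.0, 148.0]), (0.94, [370.0, 263.0]), (0.84, [383.0, 201.0])] [382. 201.]
side [(0.82, [305.0, 154.0]), (0.67, [255.0, 180.0]), (0.63, [355.0, 191.0])] [305. 154.]
['top'] [ 501.37496805 -225.05192089] 66.890625 [np.float64(615.0)]
['side'] [ 499.49114895 -220.60235071] 28.84375 [np.float64(426.0)]
['top', 'side'] [ 500.760398   -223.70904527] 109.03125 [np.float64(615.0), np.float64(426.0)]
[ 0.3588 -0.2603  0.0513]
```

{"op": "servo_tool", "data": {"rows": [0.036,-0.026,0.005,0,0,0,0.072,-0.052,0.01,0,0,0,0.108,-0.078,0.015,0,0,0,0.144,-0.104,0.02,0,0,0,0.18,-0.13,0.025,0,0,0,0.216,-0.156,0.03,0,0,0,0.252,-0.182,0.035,0,0,0,0.288,-0.208,0.04,0,0,0,0.324,-0.234,0.045,0,0,0,0.359,-0.26,0.05,0,0,0,0.359,-0.26,0.05,0,0,0,0.359,-0.26,0.05,0,0,0], "gripper": 1}}

```text
clock: 2.3
tool_pos: [501.8, -222.1, 181.3]
tcp_rot: [-0.0, 0.976, 0.219, -0.0]
ft_force: [-1.0, 0.1, 0.8]
gripper_width: 1.002
```

```bash
python3 - <<'E'
from h import *
o=get_obs();print(o["clock"],o["q"].round(2),o["tool_pos"],o["tcp_rot"],shift([501,-223.5,90]))
im=snapshot("side");cv2.imwrite("pics/s1.png",cv2.resize(im[40:250,170:450,::-1],None,fx=2.5,fy=2.5))
E
```

```text
2.3 [ 0.42  0.33 -0.15  1.9   0.06  0.91 -0.88] [ 501.80472954 -222.0824315   181.28146816] [-4.72746081e-05  9.75711377e-01  2.19060050e-01 -3.54882163e-05] [-0.0013  0.0009  0.0913]
```

View pics/s1.png

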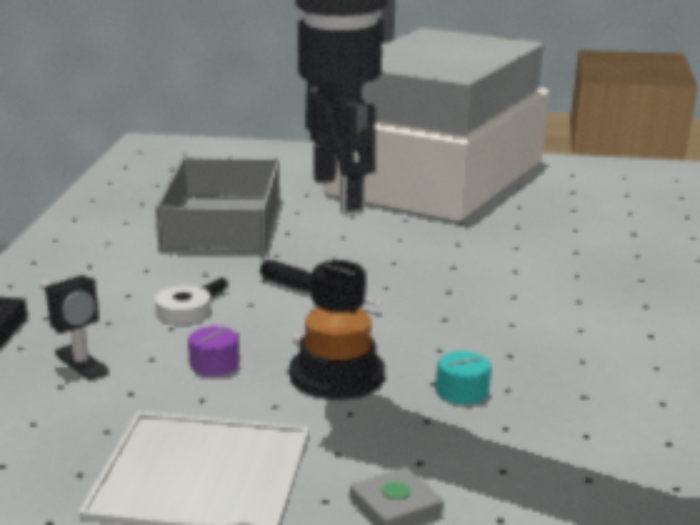

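The gripper (tips near (350,205) in the crop) hangs above the black cap at (338,285) with nothing in the way. Next I descend.

{"op": "servo_tool", "data": {"rows": [-0.001,0.001,0.02,0,0,0,-0.001,0.001,0.04,0,0,0,-0.001,0.001,0.055,0,0,0,-0.001,0.001,0.065,0,0,0,-0.001,0.001,0.075,0,0,0,-0.001,0.001,0.083,0,0,0,-0.001,0.001,0.091,0,0,0,-0.001,0.001,0.091,0,0,0]}}

```text
clock: 3.15
tool_pos: [500.1, -224.9, 89.5]
tcp_rot: [-0.0, 0.976, 0.218, -0.001]
ft_force: [0.5, -0.0, -0.6]
gripper_width: 0.998
```

{"op": "servo_tool", "data": {"rows": [0,0,0,0,0,0,0,0,0,0,0,0,0,0,0,0,0,0,0,0,0,0,0,0,0,0,0,0,0,0,0,0,0,0,0,0,0,0,0,0,0,0,0,0,0,0,0,0], "gripper": -1, "grip_force": 30}}

```text
clock: 3.95
tool_pos: [500.3, -224.1, 90.0]
tcp_rot: [-0.0, 0.976, 0.218, -0.001]
ft_force: [-2.2, 3.8, 6.1]
gripper_width: 0.624
```

{"op": "servo_tool", "data": {"rows": [0,0,0,0,0,0,0,0,0,0,0,0,0,0,0,0,0,-0.015,0,0,0,0,0,-0.03,0,0,0,0,0,-0.045,0,0,0,0,0,-0.06,0,0,0,0,0,-0.075,0,0,0,0,0,-0.09,0,0,0,0,0,-0.105,0,0,0,0,0,-0.105], "grip_force": 100}}

```text
clock: 4.95
tool_pos: [500.8, -224.8, 90.4]
tcp_rot: [0.0, 0.927, 0.375, 0.0]
ft_force: [0.3, -0.7, 3.9]
gripper_width: 0.604
```

```bash
python3 - <<'E'
from h import *
o=get_obs();print(o["clock"],o["q"].round(2),o["tool_pos"],rot(o["tcp_rot"]).apply([1,0,0]),o["ft_force"],o["ft_torque"],o["gripper_width"])
for i in range(2):
  im=snapshot("top")
cv2.imwrite("pics/t2.png",cv2.resize(im[130:280,300:460,::-1],None,fx=4,fy=4))
E
```

```text
4.95 [ 0.48  0.46 -0.22  1.97  0.14  0.73 -0.62] [ 500.84632183 -224.81224252   90.40695191] [ 7.18486642e-01  6.95540756e-01 -4.30086774e-05] [ 0.30921381 -0.74400926  3.85184701] [-0.00818311  0.01173018  0.00158562] 0.6044518606541581
```

View pics/t2.png

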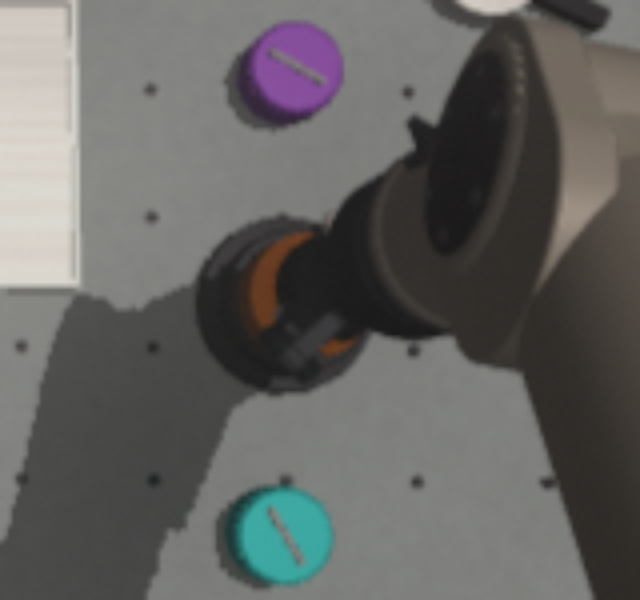

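The gripper surrounds the cap at (300,290) in the crop, but the cap's line is hidden. The tool has turned 19°. I'll end the next call mid-motion to read the resisting torque.

{"op": "servo_tool", "data": {"rows": [0,0,0,0,0,-0.01,0,0,0,0,0,-0.02,0,0,0,0,0,-0.03]}}

```text
clock: 5.35
tool_pos: [500.6, -224.5, 89.9]
tcp_rot: [-0.0, 0.908, 0.419, -0.0]
ft_force: [0.5, 0.9, -0.9]
gripper_width: 0.6
```

```bash
python3 - <<'E'
from h import *
o=get_obs();x=rot(o["tcp_rot"]).apply([1,0,0]);print(o["clock"],o["q"].round(2),np.degrees(np.arctan2(x[1],x[0])),o["ft_force"],o["ft_torque"],o["gripper_width"],o["qvel"])
E
```

```text
5.35 [ 0.5   0.46 -0.24  1.96  0.16  0.73 -0.54] 49.5864107709178 [ 0.48785101  0.93618366 -0.91400198] [ 0.09399091 -0.07558123  0.04135029] 0.6000430351802214 [ 0.06251052  0.00599126 -0.07593316 -0.00424343  0.05104923  0.01248147
  0.26812893]
```

```bash
python3 - <<'E'
from h import *
im=snapshot("side");cv2.imwrite("pics/s3.png",cv2.resize(im[70:220,230:380,::-1],None,fx=4,fy=4,interpolation=cv2.INTER_CUBIC))
o=get_obs();print(o["ft_force"],o["ft_torque"],o["gripper_width"],o["effort"])
E
```

```text
[ 0.21307775  0.46976063 -1.52119067] [ 0.17108462 -0.09834218  0.01978436] 0.6004746039727302 [  0.60839022 -51.84211493  -1.20215602 -20.98411024   0.21786476
   0.11462512  -0.14923566]
```

View pics/s3.png

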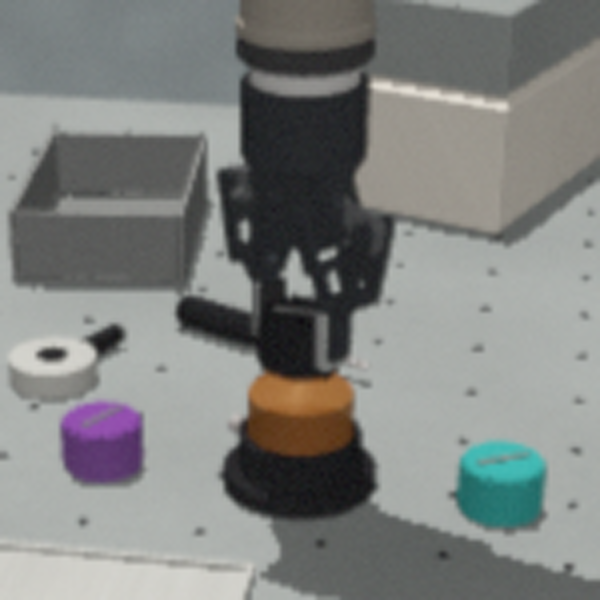

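The pads enclose the cap almost to its underside, at (300,340) in the crop. The grip looks good, so I keep turning to about 71°.

{"op": "servo_tool", "data": {"rows": [0,0,0,0,0,-0.02,0,0,0,0,0,-0.045,0,0,0,0,0,-0.07,0,0,0,0,0,-0.1,0,0,0,0,0,-0.13,0,0,0,0,0,-0.16,0,0,0,0,0,-0.19,0,0,0,0,0,-0.22,0,0,0,0,0,-0.245,0,0,0,0,0,-0.26,0,0,0,0,0,-0.26,0,0,0,0,0,-0.26]}}

```text
clock: 6.6
tool_pos: [500.4, -224.7, 89.8]
tcp_rot: [-0.0, 0.667, 0.745, -0.0]
ft_force: [-0.1, -0.1, -0.6]
gripper_width: 0.602
```

```bash
python3 - <<'E'
from h import *
o=get_obs();x=rot(o["tcp_rot"]).apply([1,0,0]);print(o["clock"],o["q"].round(2),np.degrees(np.arctan2(x[1],x[0])),o["ft_force"],o["ft_torque"],o["gripper_width"],o["tool_pos"])
E
```

```text
6.6 [ 0.65  0.49 -0.43  1.95  0.29  0.76  0.16] 96.38096398097657 [-0.06525815 -0.14676915 -0.55786421] [-0.02248872  0.01320646 -0.0253374 ] 0.6017906505518622 [ 500.35522255 -224.70745905   89.78348346]
```

Turned 71°. Next is a gentle lift test of 5 mm.

{"op": "servo_tool", "data": {"rows": [0,0,-0.001,0,0,0,0,0,-0.002,0,0,0,0,0,-0.003,0,0,0,0,0,-0.004,0,0,0,0,0,-0.005,0,0,0,0,0,-0.005,0,0,0]}}

```text
clock: 7.2
tool_pos: [500.5, -224.7, 95.0]
tcp_rot: [-0.0, 0.667, 0.745, -0.0]
ft_force: [-0.1, -0.3, 0.2]
gripper_width: 0.6
```

{"op": "servo_tool", "data": {"rows": [0,0,-0.005,0,0,0,0,0,-0.01,0,0,0,0,0,-0.015,0,0,0,0,0,-0.025,0,0,0,0,0,-0.04,0,0,0,0,0,-0.06,0,0,0,0,0,-0.075,0,0,0,0,0,-0.075,0,0,0]}}

```text
clock: 8.0
tool_pos: [502.3, -225.3, 172.9]
tcp_rot: [0.002, 0.667, 0.745, 0.001]
ft_force: [1.0, 0.1, -0.4]
gripper_width: 0.604
```

```bash
python3 - <<'E'
from h import *
im=snapshot("side");cv2.imwrite("pics/s4.png",cv2.resize(im[60:210,230:380,::-1],None,fx=4,fy=4,interpolation=cv2.INTER_CUBIC))
o=get_obs();print(o["clock"],o["ft_force"],o["gripper_width"],o["tool_pos"]);print(shift([595,-23,165]))
for c in("side","top"):
    snapshot(c);print([(np.round(d["point"]).tolist(),round(d["conf"],2)) for d in tip_of(c,"cap")],[(np.round(d["point"]).tolist(),round(d["conf"],2)) for d in tip_of(c,"tray")])
E
```

```text
8.05 [ 0.09291753  0.26084287 -0.86978722] 0.6078531983672615 [ 501.34617268 -225.07280602  171.42493921]
[0.1904 0.1155 0.0063]
[([502.0, -225.0, 167.0], 0.9), ([372.0, -219.0, -1.0], 0.73), ([634.0, -226.0, -2.0], 0.57)] [([597.0, -23.0, 4.0], 0.56)]
[([634.0, -225.0, 0.0], 0.84), ([365.0, -219.0, -0.0], 0.71), ([499.0, -224.0, 160.0], 0.67)] [([596.0, -21.0, -0.0], 0.78)]
```

View pics/s4.png

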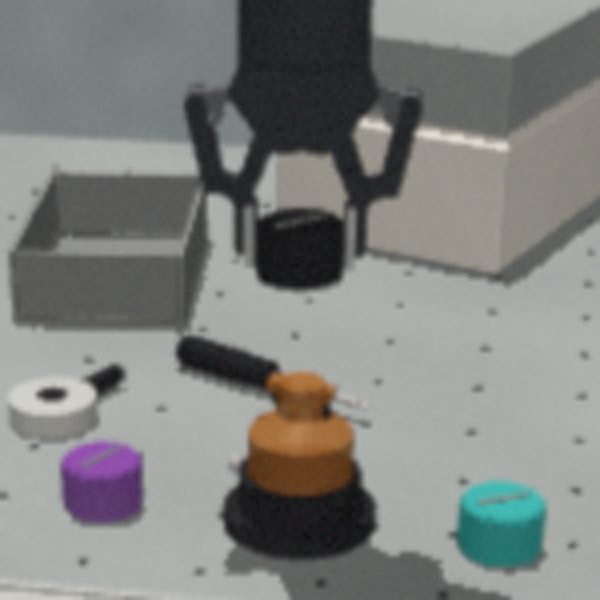

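The cap is off and held level between the pads, at (300,250) in the crop, with the bare jar mouth below. Next I move over the tray.

{"op": "servo_tool", "data": {"rows": [0.01,0.006,0,0,0,0,0.03,0.018,0,0,0,0,0.055,0.033,0,0,0,0,0.08,0.049,0,0,0,0,0.105,0.064,0,0,0,0,0.13,0.079,0.01,0,0,0,0.155,0.094,0.02,0,0,0,0.175,0.106,0.035,0,0,0,0.187,0.114,0.05,0,0,0,0.19,0.115,0.07,0,0,0,0.19,0.115,0.09,0,0,0,0.19,0.115,0.11,0,0,0,0.19,0.115,0.125,0,0,0,0.19,0.115,0.135,0,0,0,0.19,0.115,0.14,0,0,0,0.19,0.115,0.14,0,0,0]}}

```text
clock: 9.95
tool_pos: [592.8, -22.7, 28.7]
tcp_rot: [-0.001, 0.667, 0.745, -0.001]
ft_force: [0.2, -0.6, -0.5]
gripper_width: 0.602
```

```bash
python3 - <<'E'
from h import *
o=get_obs();print(o["clock"],o["ft_force"],o["gripper_width"],o["tool_pos"],o["tcp_rot"])
im=snapshot("side");cv2.imwrite("pics/s5.png",cv2.resize(im[120:270,180:330,::-1],None,fx=4,fy=4,interpolation=cv2.INTER_CUBIC))
print([(np.round(d["point"]).tolist(),round(d["conf"],2)) for d in tip_of("side","cap")])
E
```

```text
9.95 [ 0.19448155 -0.59927982 -0.51161362] 0.6018985641122817 [592.75796999 -22.65510513  28.72570853] [-1.26307601e-03  6.66581729e-01  7.45430621e-01 -6.26329221e-04]
[([596.0, -21.0, 24.0], 0.95)]
```

View pics/s5.png

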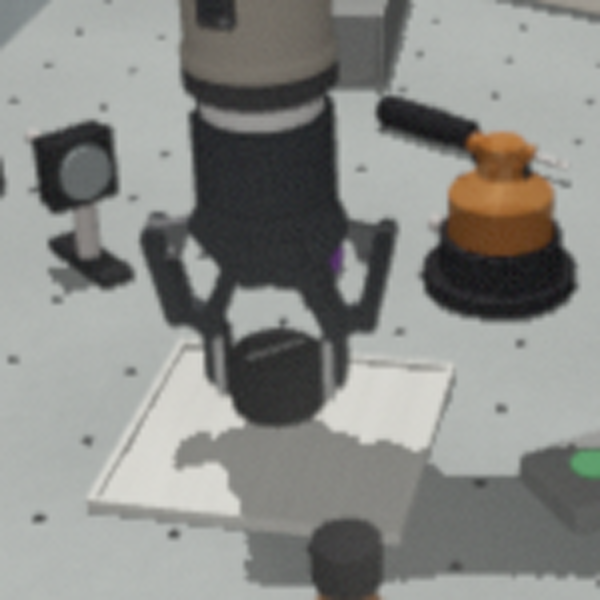

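The cap hangs about 20 mm above the tray floor, near the tray's centre at (280,380). I'll lower it and feel for contact.

{"op": "servo_tool", "data": {"rows": [0,0,0.006,0,0,0,0,0,0.012,0,0,0,0,0,0.016,0,0,0,0,0,0.018,0,0,0,0,0,0.019,0,0,0,0,0,0.019,0,0,0]}}

```text
clock: 10.65
tool_pos: [593.4, -22.7, 10.6]
tcp_rot: [-0.001, 0.667, 0.745, -0.0]
ft_force: [0.7, 0.8, -0.6]
gripper_width: 0.602
```

{"op": "servo_tool", "data": {"rows": [0,0,0.001,0,0,0,0,0,0.001,0,0,0]}}

```text
clock: 10.85
tool_pos: [593.4, -22.7, 9.6]
tcp_rot: [-0.001, 0.667, 0.745, -0.0]
ft_force: [0.2, 0.5, -1.1]
gripper_width: 0.603
```

{"op": "servo_tool", "data": {"rows": [0,0,0.001,0,0,0,0,0,0.001,0,0,0]}}

```text
clock: 11.05
tool_pos: [593.4, -22.8, 8.6]
tcp_rot: [-0.001, 0.667, 0.745, -0.0]
ft_force: [-0.2, 0.1, -0.7]
gripper_width: 0.606
```

{"op": "servo_tool", "data": {"rows": [0,0,0.001,0,0,0,0,0,0.001,0,0,0]}}

```text
clock: 11.25
tool_pos: [593.4, -22.7, 8.3]
tcp_rot: [-0.001, 0.667, 0.745, -0.0]
ft_force: [-2.8, 0.0, 7.1]
gripper_width: 0.604
```

Contact (7 N up). I release, then retreat straight up.

{"op": "servo_tool", "data": {"rows": [0,0,0,0,0,0,0,0,0,0,0,0,0,0,0,0,0,0,0,0,0,0,0,0,0,0,0,0,0,0,0,0,0,0,0,0,0,0,0,0,0,0,0,0,0,0,0,0], "gripper": 1, "grip_force": 20}}

```text
clock: 12.05
tool_pos: [593.5, -22.7, 8.2]
tcp_rot: [-0.001, 0.667, 0.745, -0.0]
ft_force: [-0.6, -0.4, 0.9]
gripper_width: 1.0
```

{"op": "servo_tool", "data": {"rows": [0,0,-0.01,0,0,0,0,0,-0.025,0,0,0,0,0,-0.045,0,0,0,0,0,-0.075,0,0,0,0,0,-0.11,0,0,0,0,0,-0.14,0,0,0,0,0,-0.15,0,0,0,0,0,-0.15,0,0,0,0,0,-0.15,0,0,0]}}

```text
clock: 12.95
tool_pos: [593.0, -22.9, 157.9]
tcp_rot: [-0.001, 0.667, 0.745, -0.001]
ft_force: [-0.2, -0.0, 0.1]
gripper_width: 1.002
```

```bash
python3 - <<'E'
from h import *
im=snapshot("side");cv2.imwrite("pics/s6.png",cv2.resize(im[100:270,170:340,::-1],None,fx=3.5,fy=3.5,interpolation=cv2.INTER_CUBIC))
print([(np.round(d["point"]).tolist(),round(d["conf"],2)) for d in tip_of("side","cap")],get_obs()["clock"],get_obs()["ft_force"],get_obs()["gripper_width"])
E
```

```text
[([373.0, -214.0, -4.0], 0.9), ([635.0, -227.0, -2.0], 0.86), ([596.0, -21.0, 2.0], 0.61)] 13.05 [-0.7853092  -0.22532814 -0.30421855] 0.9975960011992523
```

View pics/s6.png

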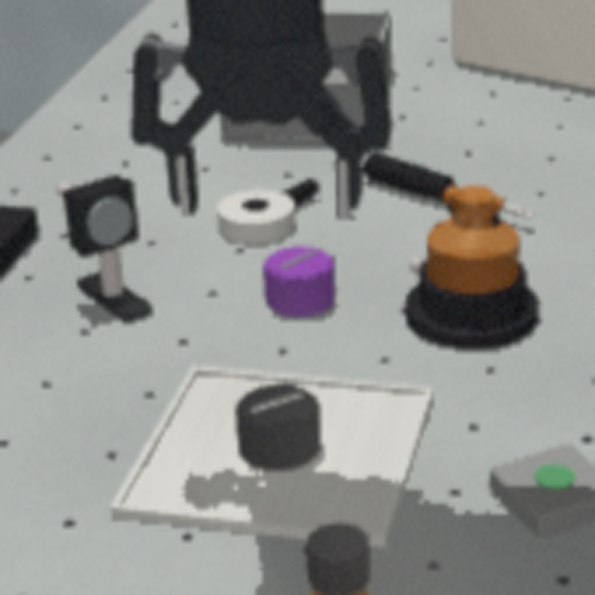

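The cap stands upright in the tray at (278,425), line side up, with the gripper open and clear of it.

```bash
python3 -c "
from station import *
print(hand_in())"
```

```text
the job is handed in; nothing more can be done
None
```

The cap is off the jar and stands right way up near the middle of the tray. I handed the job in at about 13 s of the 42 s allowed.

- **Grip and twist:** I gripped the cap at 100 N and turned it about 71° anticlockwise.
- **Lift:** It rose with no resistance, and the camera showed it held level above the bare jar mouth.
- **Setting down:** I lowered it until it touched the tray floor (about 7 N), opened the gripper and backed off 150 mm straight up.
- **Last checks:** The final picture shows the cap upright with its line on top. The network puts it at about (596, -21, 2), against a tray centre of about (595, -22), and the wrist force is near zero. My moves kept away from the bottle and both look-alikes.

**One reading that disagreed:** I never measured the expected 0.5 N m from the seal. The torque was near zero at rest after 19°, and 0.04 N m while still moving at about 24°. The cap's free lift and the picture of it in the gripper confirmed it was loose.

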